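Stretch a tape measure along its scale board and lock it there

ROBOT

A 6-joint arm with a two-finger parallel gripper is mounted at the origin on the work surface; the furniture and walls round the work are solid. World frame = base frame: x ahead of the robot, y to its left, z up, the work surface at z = 0. Lengths are in m, angles in rad, forces in N, time in s.
With the tool pointing down it reaches from about 0.375 to 0.825 m from the base axis. Payload 5.5 kg.
Tool frame: the origin (TCP) lies midway between the tips of the shut fingers; the grasp point (between the pads) lies 19 mm behind it (grasp_offset is the distance from the TCP to the grasp point, in m); z points along the fingers, y is the line along which they close (so a half turn about z gives the same grasp; the last joint's range is limited). The gripper opens to 85 mm and grips with 20 to 120 N. Pads are 22 mm wide; open, the fingers measure 114 mm over their backs; the gripper's body (76 mm by 85 mm) begins 54 mm behind the grasp point. The pads swing forward as they close: fully open they stand 13 mm farther back than shut.
Start: joints at [1.303, 0.314, -0.047, 1.21, 0, 1.571], TCP at [0.159, 0.579, 0.201] pointing down, gripper open.
Joint ranges: [-2.67, 2.67], [-0.69, 1.73], [-1.03, 1.25], [-2.08, 2.16], [-1.42, 1.45], [-3.14, 3.14]. Speed limits (rad/s): [2.39, 2.39, 3.01, 3.14, 3.14, 3.14].

INTERFACE

Orientations are given as [roll, pitch, yaw] about the fixed x, y, z axes, in that order (R = Rz(yaw) Ry(pitch) Rx(roll)).
In Python, from workcell import state, snapshot, get_calibration, job_done, grasp_offset gives the robot as it stands.
- The arm moves only by the tool send_rows, never from a script. Its argument "commands" is a list of rows, each a list of 3 entries, a list of its own where there are three numbers: the shift along the tool's x, y, z in m, then the turn, a rotation vector about the tool's x, y, z in rad, then the opening, from -1 (shut) to 1 (fully open). In form: [[[dx, dy, dz], [rx, ry, rz], gripper], ...]. A call has 1 to 12 rows; each row shifts and turns the commanded pose from where the row before left it, along the tool's axes as they then stand; what a row does not reach is not made up. A row lasts 1/10 s, in which the tool goes at most 50 mm and 8.59 degrees, less where a joint would pass 70% of its speed; a pose out of reach is approached as far as the arm can. A call with a gripper value outside its range is refused whole. The fingers move at their own pace and stop on an object; "grip_force" is the grip in N (left out, the last holds). Time passes only in rows, so rows that do not move let the fingers close. It gives the time, the measured TCP pose, the force, the opening and the grip force at its end, in the units of the state.
- state(): the state, without advancing time (a new reading comes with each control period).
- snapshot(name): name is "side" or "top"; returns the picture (480x640x3 uint8, red, green, blue); there is no depth.
- get_calibration(name): a dict with "camera_matrix" (3x3 intrinsics, pixels), "extrinsics" (4x4, takes a point from world to camera coordinates). Camera axes: x right, y up, looking along -z (the intrinsics and any distortion apply to the point x, -y, -z); pixel columns grow to the right and rows downward; lengths in m; the calibration is good to about 2 mm. A picture is of the moment at which its call begins. get_calibration takes no time and is no camera call.
- job_done(): hands the job in; it is judged then, once.
The state is a dict: "t": time; "joints": joint angles; "dq": joint speeds; "joint_torque": joint torques, N m; "eef_pos": TCP position; "orientation": TCP orientation; "contact_force": force on the tool from outside, world axes, zero at the start; "moment": the same for the moment, N m; "grip_width": finger opening in m; "grip_force": force on a finger pad.
Only numpy, scipy, OpenCV 4.12 (cv2) and the standard library are available. Lean on these libraries where they do the work, as an engineer would, in place of code of your own. Each camera call takes 0.05 s, during which the arm holds its last target. There are 200 camera calls.

TASK

Set the pocket tape measure up on the wooden scale board so that it can be checked: hook the end of its tape over the brass stop at the board's far end, draw the case back along the board against the spring, and lock it by setting it down upright on the low seat close behind the step, where the spring holds it with the tape drawn out straight along the board. Let go and leave it so.

Things in the scene. Friction and masses are not known exactly. Their poses are not given: they have to be found in the camera images.
- tape_grip (a point): Centre of the loose tape measure's case, half-way up (31 mm above its underside): a rounded black block with a grey disc on each flat side, 60 long (x) x 30 thick (y, grip across) x 62 mm high, 0.4 kg, stands upright. x points out of its mouth along the tape, z up. The stiff steel tape, 18 mm wide, leaves the front face; its underside is 24 mm above the case's underside.
- tape_hook (a point): Hook at the tape's end: a steel plate 3 mm thick, 18 mm wide, hanging square to 22 mm below the tape's underside (2 mm above the level of the case's underside). The point is on the plate's inner face (towards the case), mid-width, level with the tape's underside. Axes as the case's. With the tape run in it is 30 mm ahead of the case's front face, 60 mm ahead of its centre.
- tape_blade (a joint): How far the tape is drawn out, m: 0 run in (at the start), at most 0.105. A spring pulls it in with about 1.6 N at 0, 2.7 N at 0.07. Hooked on the stop with the case on its seat against the step it reads about 0.070.
- board_edge (a point): Edge to hook on: middle of the top edge of the far face of the brass stop at the far end of the fixed wooden board, 29 mm above the desk. x points away from the board, beyond its far end; y along the edge, z up. The stop is 8 mm thick, 44 mm wide, 15 mm higher than the board's deck (deck top 14 mm above the desk); beyond it is bare desk. The board reaches back 182 mm along -x, 52 mm wide.
- seat (a point): Where the underside of the case belongs: centre point of the case's place on the seat, 6 mm above the desk, 130 mm behind the edge; axes as board_edge's. The seat is the board's low near end; the deck ends 30 mm ahead of this point in a step 8 mm high, against which the spring pulls the case's front. Open at the sides and rear. Seated, the tape runs 1 mm above the stop.
- phone: Cordless phone in its cradle, in the way between tape measure and board: fixed, 190 mm tall, about 60 mm in radius; origin at the middle of its underside. Carry the tape measure over it or round its near side.
Things that resemble listed ones, but are neither listed nor needed, are in the scene too. Of the things that look like the part that bears tape_grip, the larger one is meant.

How it is judged:
On the way:
1. the tape's hook bears on the far face of the brass stop and the tape is drawn out by more than 30 mm (value of joint tape_blade above 0.03 m and x of tape_hook in the frame of board_edge between -0.006 and 0.006 m and y of tape_hook in the frame of board_edge between -0.022 and 0.022 m and z of tape_hook in the frame of board_edge between -0.004 and 0.019 m), for 0.1 s.
At the end, for the whole second after the job is handed in: Hook on the stop's far face (6 mm), within 18 mm of its middle; case upright (8 deg) on the seat at the step, centre 120 to 148 mm behind the edge, within 18 mm of the middle line and 12 deg of its direction; tape out 58 to 88 mm, still; all let go (value of joint tape_blade between 0.058 and 0.088 m and x of tape_hook in the frame of board_edge between -0.006 and 0.006 m and y of tape_hook in the frame of board_edge between -0.018 and 0.018 m and z of tape_hook in the frame of board_edge between -0.004 and 0.008 m and x of tape_grip in the frame of board_edge between -0.148 and -0.12 m and y of tape_grip in the frame of board_edge between -0.018 and 0.018 m and z of tape_grip in the frame of board_edge between 0.003 and 0.013 m and angle between tape_grip's own z axis and vertical below 0.15 rad and angle between the x axis of tape_grip and the x axis of board_edge, either way round below 0.21 rad and velocity of joint tape_blade between -0.01 and 0.01 m/s); the robot touches nothing.
It also fails if it takes over 42 s, if anything falls off the work surface, if the arm or the gripper's body presses on something with over 40 N, if the wrist force passes 120 N, or if a joint passes its speed limit or range.

## Working session

There is one attempt and no reset: what is moved stays moved. The work goes in short steps, Python scripts to look and compute and a tool call to move; the robot and the scene stay as the last step left them, time stands still between calls to the robot, and variables do not carry over. Pictures are saved under pics/ and viewed, at most 10 in all, crops included, and the job is handed in when it is done.

Besides the shell and the picture viewer there is one more tool, called after "Call:" as name(argument=value, ...), one argument or row to a line, values as JSON. send_rows: Moves the arm, as the interface text tells. Its arguments: {"type":"object","properties":{"commands":{"type":"array","items":{"type":"array"}},"grip_force":{"type":"number"}},"required":["commands"]}

```bash
mkdir -p pics
python3 - <<'E'
from workcell import *
import cv2
for n in("side","top"):
    cv2.imwrite(f"pics/{n}0.png",snapshot(n)[:,:,::-1]); c=get_calibration(n); print(n,c)
print(state(),grasp_offset)
E
```

```text
side {'camera_matrix': array([[445.94708199,   0.        , 323.51962473],
       [  0.        , 445.94708199, 229.6577382 ],
       [  0.        ,   0.        ,   1.        ]]), 'extrinsics': array([[ 0.85075031, -0.52534477, -0.01538772, -0.38588355],
       [ 0.37388971,  0.58438659,  0.72020747, -0.23686552],
       [-0.36936485, -0.61847004,  0.69358807, -0.92175061],
       [ 0.        ,  0.        ,  0.        ,  1.        ]])}
top {'camera_matrix': array([[468.94457015,   0.        , 320.35776516],
       [  0.        , 468.94457015, 245.97857431],
       [  0.        ,   0.        ,   1.        ]]), 'extrinsics': array([[ 1.30798080e-03, -9.99991558e-01, -3.89516041e-03,
         1.01417531e-02],
       [ 9.88826945e-01,  7.12735478e-04,  1.49066312e-01,
        -4.58393520e-01],
       [-1.49062277e-01, -4.04661544e-03,  9.88819530e-01,
        -9.83358991e-01],
       [ 0.00000000e+00,  0.00000000e+00,  0.00000000e+00,
         1.00000000e+00]])}
{'t': 0.1, 'joints': array([ 1.30302238e+00,  3.14143783e-01, -4.79892957e-02,  1.21019055e+00,
       -1.07474612e-05,  1.57077343e+00]), 'dq': array([ 5.26040440e-04, -1.57102843e-03,  4.11886439e-03,  1.18968028e-03,
       -3.79014602e-05, -2.11874077e-04]), 'joint_torque': array([ 2.42135038e-04, -5.40766025e+01,  3.40542877e+01,  1.11930582e-02,
       -5.11179920e-06,  8.74372404e-06]), 'eef_pos': array([0.15860461, 0.57806831, 0.19992324]), 'orientation': array([-3.14006535e+00,  1.07124822e-05,  2.87384162e+00]), 'contact_force': array([ 0.47794774,  1.09750918, -0.46187295]), 'moment': array([ 0.00195615,  0.00182718, -0.03250705]), 'grip_force': 0.0, 'grip_width': 0.08587855945104535} 0.0187
```

View pics/top0.png

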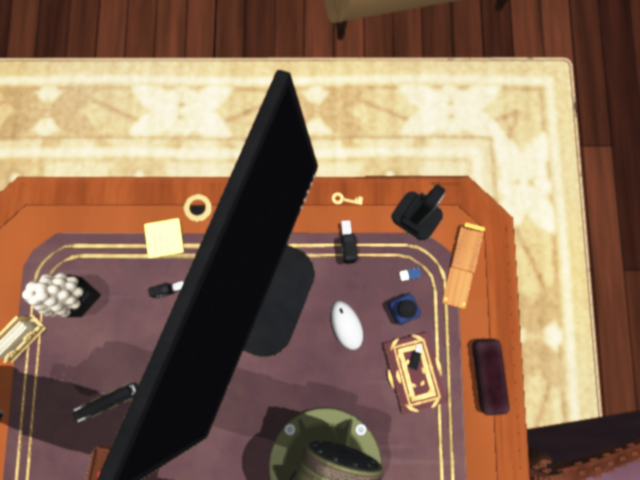

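View pics/side0.png

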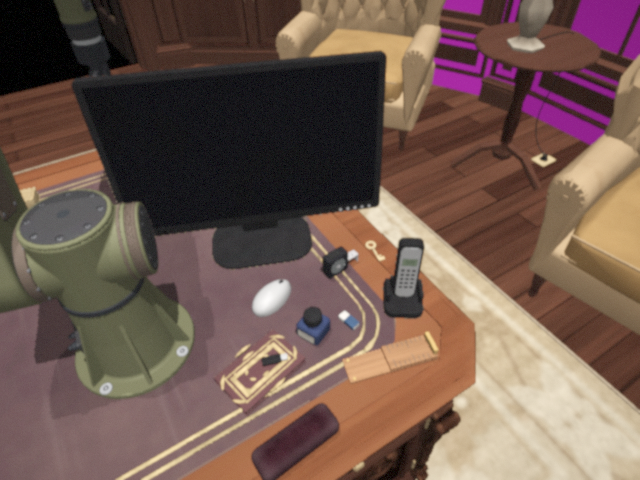

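```bash
cat > h.py <<'E'
import numpy as np, cv2
from workcell import *
def cam(n):
    c=get_calibration(n); return np.array(c["camera_matrix"]),np.array(c["extrinsics"])
def ray(n,u,v):
    K,E=cam(n); d=np.linalg.inv(K)@[u,v,1]; d=np.array([d[0],-d[1],-d[2]])
    return -E[:3,:3].T@E[:3,3], E[:3,:3].T@d
def at(n,u,v,z):
    o,d=ray(n,u,v); return o+d*(z-o[2])/d[2]
def tri(a,b):
    (o,d),(p,e)=ray("top",*a),ray("side",*b)
    s=np.linalg.lstsq(np.c_[d,-e],p-o,rcond=None)[0]; q,r=o+d*s[0],p+e*s[1]
    return (q+r)/2,np.linalg.norm(q-r)
def px(n,P):
    K,E=cam(n); p=E[:3,:3]@P+E[:3,3]; q=K@[p[0],-p[1],-p[2]]; return q[:2]/q[2]
E
python3 - <<'E'
from h import *
t=cv2.imread("pics/top0.png");s=cv2.imread("pics/side0.png")
a=cv2.resize(t[170:320,320:500],None,fx=4,fy=4,interpolation=cv2.INTER_CUBIC)
b=cv2.resize(s[230:390,310:450],None,fx=4,fy=4,interpolation=cv2.INTER_CUBIC)
cv2.imwrite("pics/ta.png",a);cv2.imwrite("pics/sb.png",b[:600])
print(ray("top",0,0)[0],ray("side",0,0)[0])
for A,B in [((283,73),(80,83)),((315,165),(382,55)),((209,437),(385,205)),((400,0),(384,205))]: print(tri(A,B))
print(px("top",np.array(state()["eef_pos"])))
E
```

```text
[0.30667687 0.00648911 1.04073511] [ 0.07638985 -0.63437601  0.80396968]
(array([ 0.27340878, -0.00689709,  0.66665948]), np.float64(0.42576235301881954))
(array([ 0.53300435, -0.00526588,  0.47029   ]), np.float64(0.08183483245620547))
(array([ 0.29754817, -0.05801362,  0.43489503]), np.float64(0.4678261666989444))
(array([ 0.66290219, -0.10796756,  0.29469484]), np.float64(0.30759506181318486))
[ -8.09781774 402.75359293]
```

View pics/ta.png

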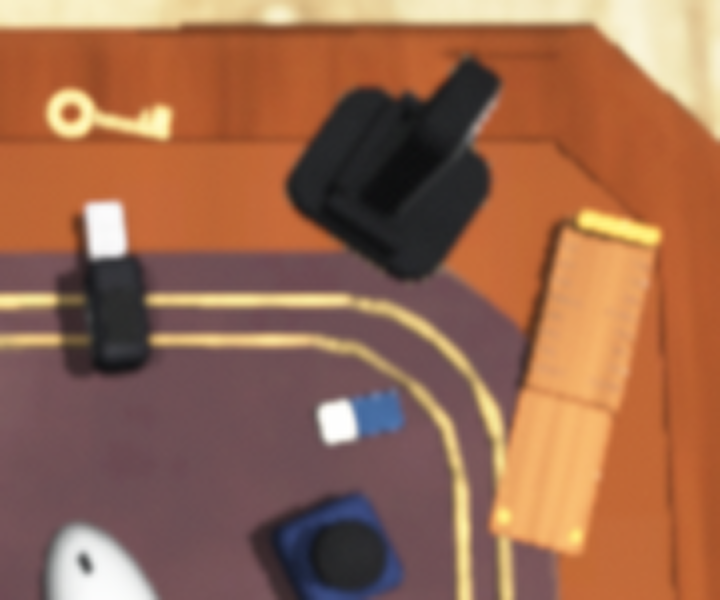

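View pics/sb.png

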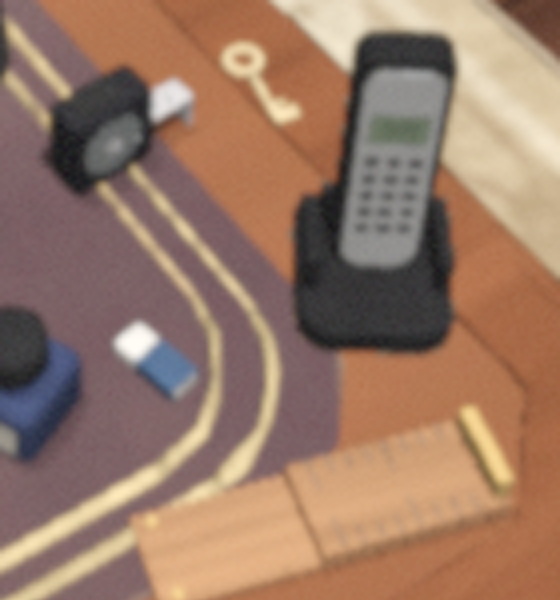

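Run:
```python
from h import *
np.set_printoptions(precision=4,suppress=True)
for A,B in [((285,73),(382,56)),((315,165),(380,208)),((209,437),(117,234))]: print("mon",tri(A,B))
T=lambda u,v:(320+(u+.5)/4-.5,170+(v+.5)/4-.5); S=lambda u,v:(310+(u+.5)/4-.5,230+(v+.5)/4-.5)
a=at("top",*T(582,211),.029);b=at("top",*T(661,231),.029)
r=at("top",*T(492,532),.006);q=at("top",*T(582,554),.006)
print("edge",a,b,(a+b)/2,np.linalg.norm(a-b)); print("rear",r,q,(r+q)/2)
d=(a+b)/2-(r+q)/2;print(d,np.linalg.norm(d[:2]),np.arctan2(d[1],d[0]), np.arctan2(*( (a-b)[:2]*[-1,1])))
a=at("side",*S(470,405),.029);b=at("side",*S(512,485),.029); print("side edge",a,b,(a+b)/2)
# step line
print("step",at("top",*T(525,386),.014),at("top",*T(617,410),.014))
print("side step",at("side",*S(287,468),.014),at("side",*S(325,560),.014))
f1=at("top",*T(92,262),.062);f2=at("top",*T(137,258),.062);r1=at("top",*T(97,366),.062);r2=at("top",*T(146,359),.062)
print("case",f1,f2,r1,r2)
for p in[(85,205),(122,202),(90,260),(128,256)]:print("tape",at("top",*T(*p),.026))
print("sidecase bottom front",at("side",*S(152,138),0),"bottom rear",at("side",*S(78,192),0),"top rear",at("side",*S(60,140),.062),"top f",at("side",*S(140,68),.062))
print("tapeS",at("side",*S(190,97),.025),at("side",*S(190,125),.002),at("side",*S(178,78),.025))
```

```text
mon (array([0.6382, 0.0592, 0.4339]), np.float64(0.0046412070670705146))
mon (array([0.6346, 0.0218, 0.0573]), np.float64(0.002914944556671312))
mon (array([0.0627, 0.227 , 0.0995]), np.float64(0.03153974053462716))
edge [ 0.5118 -0.3072  0.029 ] [ 0.5007 -0.3499  0.029 ] [ 0.5063 -0.3286  0.029 ] 0.044169092251360495
rear [ 0.3374 -0.2571  0.006 ] [ 0.3256 -0.3058  0.006 ] [ 0.3315 -0.2815  0.006 ]
[ 0.1748 -0.0471  0.023 ] 0.18100639806308935 -0.26323992727368983 -0.2551097319210808
side edge [ 0.5106 -0.3068  0.029 ] [ 0.4975 -0.3522  0.029 ] [ 0.504  -0.3295  0.029 ]
step [ 0.4169 -0.2762  0.014 ] [ 0.4037 -0.326   0.014 ]
side step [ 0.4173 -0.2798  0.014 ] [ 0.4024 -0.3296  0.014 ]
case [ 0.4775 -0.0366  0.062 ] [ 0.4797 -0.0605  0.062 ] [ 0.4221 -0.0389  0.062 ] [ 0.4258 -0.0647  0.062 ]
tape [ 0.5157 -0.0345  0.026 ]
tape [ 0.5174 -0.055   0.026 ]
tape [ 0.4849 -0.0371  0.026 ]
tape [ 0.4871 -0.058   0.026 ]
sidecase bottom front [ 0.4906 -0.0503  0.    ] bottom rear [ 0.4306 -0.0621  0.    ] top rear [ 0.4148 -0.0692  0.062 ] top f [ 0.4829 -0.047   0.062 ]
tapeS [ 0.515  -0.0536  0.025 ] [ 0.5147 -0.0554  0.002 ] [ 0.5178 -0.0369  0.025 ]
```

Run:
```python
from h import *
np.set_printoptions(precision=4,suppress=True)
A=np.array([.638,.059,.434]);B=np.array([.635,.022,.057]);C=at("top",209,437,.057)
print(C, at("side",117,234,.057))
n=np.cross(A-B,C-B)
o,d=ray("side",80,83);D=o+d*(n@(A-o))/(n@d);print("near top",D)
print(px("top",np.array([0,0,.3])),px("side",np.array([0,0,.3])),px("side",np.array([0,0,.4])))
# phone
T=lambda u,v:(320+(u+.5)/4-.5,170+(v+.5)/4-.5); S=lambda u,v:(310+(u+.5)/4-.5,230+(v+.5)/4-.5)
print("phone top",tri(T(480,65),S(408,38)),"base",at("top",*T(390,185),.04),at("side",*S(372,345),0))
```

```text
[0.0684 0.2328 0.057 ] [0.0459 0.2877 0.057 ]
near top [0.099  0.26   0.4386]
[326.4854 528.4692] [ 79.5115 242.6569] [ 52.1797 194.2088]
phone top (array([ 0.5385, -0.2068,  0.1959]), np.float64(0.017918827364215774)) base [ 0.524 -0.2    0.04 ] [ 0.5074 -0.2377  0.    ]
```

Call:
send_rows(
  commands=[
    [[0,0,-0.04],[0,0,0],0.4],
    [[0,0,-0.05],[0,0,0],0.4],
    [[0,0,-0.05],[0,0,0],0.4],
    [[0,0,-0.05],[0,0,0],0.4],
    [[0,0,-0.05],[0,0,0],0.4],
    [[0,0,-0.05],[0,0,0],0.4],
    [[0,0,-0.05],[0,0,0],0.4],
    [[0,0,-0.04],[0,0,0],0.4],
    [[0,0,0],[0,0,0],0.4],
  ],
)

```text
t: 1.0
eef_pos: [0.1669, 0.6083, 0.5404]
orientation: [3.09, 0.0, 2.874]
contact_force: [-0.6, -0.6, -1.2]
grip_width: 0.0601
grip_force: 0.0
```

Run:
```python
from h import *
print(state())
```

```text
{'t': 1.0, 'joints': array([ 1.30302059e+00,  5.91137792e-01,  1.21057491e+00,  2.13875049e+00,
       -9.67269049e-06,  1.57078390e+00]), 'dq': array([ 8.44693139e-05, -5.55817712e-02, -2.56971296e-01, -7.95021666e-02,
        1.86171270e-03,  2.20662778e-03]), 'joint_torque': array([ 1.65560200e-04, -6.09971666e+01,  2.84905744e+01,  6.98424876e-01,
        3.94562028e-05,  4.12652440e-06]), 'eef_pos': array([0.16689791, 0.60829296, 0.54040009]), 'orientation': array([3.09010970e+00, 1.02992887e-05, 2.87382883e+00]), 'contact_force': array([-0.59710569, -0.59169936, -1.20916942]), 'moment': array([-0.01066181, -0.01317277, -0.02679021]), 'grip_force': 0.0, 'grip_width': 0.06012703823485941}
```

Call:
send_rows(
  commands=[
    [[0,0,0.02],[0.05,0,0],0.4],
    [[0,0,0.0],[0,0,0],0.4],
    [[0,0,0.0],[0,0,0],0.4],
  ],
)

```text
t: 1.3
eef_pos: [0.166, 0.605, 0.5163]
orientation: [-3.132, 0.0, 2.874]
contact_force: [-0.6, -0.0, 0.6]
grip_width: 0.0598
grip_force: 0.0
```

```bash
cat > plan.py <<'E'
# plan.rows(start pos, yaw, waypoints [(x,y,z,yaw,n)]) for a tool pointing down
import numpy as np
def rows(p,yaw,wps,g):
    out=[];p=np.array(p,float)
    for x,y,z,w,n in wps:
        st=(np.array([x,y,z])-p)/n; dw=(w-yaw)/n
        for _ in range(n):
            c,s=np.cos(yaw),np.sin(yaw); R=np.array([[c,s,0],[s,-c,0],[0,0,-1]])
            d=R.T@st; out.append([[round(v,4) for v in d.tolist()],[0,0,round(-dw,4)],g]); p=p+st; yaw+=dw
    return out
def show(r):
    for i in range(0,len(r),12): print(r[i:i+12])
E
python3 - <<'E'
from h import *; from plan import *
s=state();p=s["eef_pos"];o=s["orientation"];print(p,o,s["joints"])
r=np.hypot(p[0],p[1]);a0=np.arctan2(p[1],p[0]);y0=o[2];n=20
w=[(*( .62*np.cos(a),.62*np.sin(a)),p[2],y0+(0.075-y0)*k/n,1) for k in range(1,n+1) for a in [a0+(-.15-a0)*k/n]]
show(rows(p,y0,w,.4))
E
```

```text
[0.16601515 0.60499468 0.51631669] [-3.13162414e+00  2.53361691e-05  2.87379524e+00] [ 1.30299555e+00  6.21599010e-01  1.19627321e+00  2.15543905e+00
 -2.53684972e-05  1.57079321e+00]
[[[-0.045, -0.009, 0.0], [0, 0, np.float64(0.1399)], 0.4], [[-0.045, 0.0014, 0.0], [0, 0, np.float64(0.1399)], 0.4], [[-0.0448, 0.0044, 0.0], [0, 0, np.float64(0.1399)], 0.4], [[-0.0444, 0.0074, 0.0], [0, 0, np.float64(0.1399)], 0.4], [[-0.0438, 0.0104, 0.0], [0, 0, np.float64(0.1399)], 0.4], [[-0.043, 0.0133, 0.0], [0, 0, np.float64(0.1399)], 0.4], [[-0.042, 0.0162, 0.0], [0, 0, np.float64(0.1399)], 0.4], [[-0.0408, 0.019, 0.0], [0, 0, np.float64(0.1399)], 0.4], [[-0.0395, 0.0217, 0.0], [0, 0, np.float64(0.1399)], 0.4], [[-0.0379, 0.0243, 0.0], [0, 0, np.float64(0.1399)], 0.4], [[-0.0362, 0.0268, 0.0], [0, 0, np.float64(0.1399)], 0.4], [[-0.0343, 0.0291, 0.0], [0, 0, np.float64(0.1399)], 0.4]]
[[[-0.0323, 0.0314, 0.0], [0, 0, np.float64(0.1399)], 0.4], [[-0.0301, 0.0335, 0.0], [0, 0, np.float64(0.1399)], 0.4], [[-0.0278, 0.0354, 0.0], [0, 0, np.float64(0.1399)], 0.4], [[-0.0253, 0.0372, 0.0], [0, 0, np.float64(0.1399)], 0.4], [[-0.0228, 0.0388, 0.0], [0, 0, np.float64(0.1399)], 0.4], [[-0.0201, 0.0403, 0.0], [0, 0, np.float64(0.1399)], 0.4], [[-0.0174, 0.0415, 0.0], [0, 0, np.float64(0.1399)], 0.4], [[-0.0145, 0.0426, 0.0], [0, 0, np.float64(0.1399)], 0.4]]
```

Call:
send_rows(
  commands=[
    [[0,0.03,0.005],[-0.01,0,0],0.4],
    [[0,0.02,0.015],[0,0,0],0.4],
    [[0,0,0.0],[0,0,0],0.4],
  ],
)

```text
t: 1.6
eef_pos: [0.176, 0.6415, 0.4889]
orientation: [-3.141, 0.0, 2.874]
contact_force: [-0.2, -0.4, -1.0]
grip_width: 0.0599
grip_force: 0.0
```

Run:
```python
from h import *; from plan import *
s=state();p=s["eef_pos"];o=s["orientation"];print(p,o,s["joints"])
r=np.hypot(p[0],p[1]);a0=np.arctan2(p[1],p[0]);y0=float(o[2]);n=22
w=[(*( r*np.cos(a),r*np.sin(a)),p[2],y0+(0.075-y0)*k/n,1) for k in range(1,n+1) for a in [a0+(-.15-a0)*k/n]]
show(rows(p,y0,w,.4))
```

```text
[0.17603414 0.64154013 0.48894556] [-3.14134344e+00  3.35870002e-05  2.87379872e+00] [ 1.30301275e+00  6.87594785e-01  1.24297494e+00  2.12642570e+00
 -3.35844194e-05  1.57080669e+00]
[[[-0.0439, -0.0015, 0.0], [0, 0, 0.1272], 0.4], [[-0.0439, 0.0012, 0.0], [0, 0, 0.1272], 0.4], [[-0.0438, 0.0039, 0.0], [0, 0, 0.1272], 0.4], [[-0.0434, 0.0066, 0.0], [0, 0, 0.1272], 0.4], [[-0.0429, 0.0092, 0.0], [0, 0, 0.1272], 0.4], [[-0.0423, 0.0118, 0.0], [0, 0, 0.1272], 0.4], [[-0.0415, 0.0144, 0.0], [0, 0, 0.1272], 0.4], [[-0.0405, 0.0169, 0.0], [0, 0, 0.1272], 0.4], [[-0.0394, 0.0194, 0.0], [0, 0, 0.1272], 0.4], [[-0.0382, 0.0217, 0.0], [0, 0, 0.1272], 0.4], [[-0.0368, 0.024, 0.0], [0, 0, 0.1272], 0.4], [[-0.0352, 0.0262, 0.0], [0, 0, 0.1272], 0.4]]
[[[-0.0336, 0.0283, 0.0], [0, 0, 0.1272], 0.4], [[-0.0318, 0.0303, 0.0], [0, 0, 0.1272], 0.4], [[-0.0299, 0.0322, 0.0], [0, 0, 0.1272], 0.4], [[-0.0278, 0.034, 0.0], [0, 0, 0.1272], 0.4], [[-0.0257, 0.0356, 0.0], [0, 0, 0.1272], 0.4], [[-0.0235, 0.0371, 0.0], [0, 0, 0.1272], 0.4], [[-0.0212, 0.0385, 0.0], [0, 0, 0.1272], 0.4], [[-0.0188, 0.0397, 0.0], [0, 0, 0.1272], 0.4], [[-0.0163, 0.0408, 0.0], [0, 0, 0.1272], 0.4], [[-0.0138, 0.0417, 0.0], [0, 0, 0.1272], 0.4]]
```

Call:
send_rows(
  commands=[
    [[0,-0.02,0.004],[0,0,0],0.4],
    [[-0.0426,-0.0014,0],[0,0,0.127],0.4],
    [[-0.0426,0.0012,0],[0,0,0.127],0.4],
    [[-0.0425,0.0038,0],[0,0,0.127],0.4],
    [[-0.0421,0.0064,0],[0,0,0.127],0.4],
    [[-0.0416,0.0089,0],[0,0,0.127],0.4],
    [[-0.041,0.0114,0],[0,0,0.127],0.4],
    [[-0.0403,0.014,0],[0,0,0.127],0.4],
    [[-0.0393,0.0164,0],[0,0,0.127],0.4],
    [[-0.0382,0.0188,0],[0,0,0.127],0.4],
    [[-0.0371,0.021,0],[0,0,0.127],0.4],
    [[-0.0357,0.0233,0],[0,0,0.127],0.4],
  ],
)

```text
t: 2.8
eef_pos: [0.5424, 0.3527, 0.489]
orientation: [3.142, -0.004, 1.472]
contact_force: [0.5, -0.3, -0.6]
grip_width: 0.0598
grip_force: 0.0
```

Run:
```python
from h import *; from plan import *
s=state();p=s["eef_pos"];o=s["orientation"];print(p,o,s["joints"])
```

```text
[0.54236855 0.35274661 0.48895839] [ 3.1415437  -0.00370331  1.47157536] [0.57504423 0.57510543 1.03123091 2.02457149 0.00286233 2.24506498]
```

Call:
send_rows(
  commands=[
    [[-0.0341,0.0254,0],[0,0,0.127],0.4],
    [[-0.0326,0.0275,0],[0,0,0.127],0.4],
    [[-0.0308,0.0294,0],[0,0,0.127],0.4],
    [[-0.029,0.0312,0],[0,0,0.127],0.4],
    [[-0.027,0.033,0],[0,0,0.127],0.4],
    [[-0.0249,0.0345,0],[0,0,0.127],0.4],
    [[-0.0228,0.036,0],[0,0,0.127],0.4],
    [[-0.0206,0.0373,0],[0,0,0.127],0.4],
    [[-0.0182,0.0385,0],[0,0,0.127],0.4],
    [[-0.0158,0.0396,0],[0,0,0.127],0.4],
    [[-0.0134,0.0404,0],[0,0,0.127],0.4],
    [[0,0,0],[0,0,0],0.4],
  ],
)

```text
t: 4.0
eef_pos: [0.6388, -0.0985, 0.4874]
orientation: [-3.139, -0.0, 0.072]
contact_force: [0.5, 0.9, 0.1]
grip_width: 0.06
grip_force: 0.0
```

Run:
```python
from h import *; from plan import *
s=state();p=s["eef_pos"];o=s["orientation"];print(p,o,s["joints"])
show(rows(p,float(o[2]),[(.55,-.09,.40,.075,3),(.4525,-.05,.20,.075,6),(.4525,-.05,.12,.075,2)],.4))
```

```text
[ 0.63883209 -0.09852663  0.48738276] [-3.13937742e+00 -2.44456483e-04  7.15085009e-02] [-1.54261668e-01  5.73198101e-01  1.02349902e+00  2.02135489e+00
  2.21374053e-03  2.91582193e+00]
[[[-0.0293, -0.005, 0.0291], [0, 0, -0.0012], 0.4], [[-0.0293, -0.005, 0.0291], [0, 0, -0.0012], 0.4], [[-0.0293, -0.005, 0.0291], [0, 0, -0.0012], 0.4], [[-0.0157, -0.0079, 0.0333], [0, 0, -0.0], 0.4], [[-0.0157, -0.0079, 0.0333], [0, 0, -0.0], 0.4], [[-0.0157, -0.0079, 0.0333], [0, 0, -0.0], 0.4], [[-0.0157, -0.0079, 0.0333], [0, 0, -0.0], 0.4], [[-0.0157, -0.0079, 0.0333], [0, 0, -0.0], 0.4], [[-0.0157, -0.0079, 0.0333], [0, 0, -0.0], 0.4], [[-0.0, 0.0, 0.04], [0, 0, -0.0], 0.4], [[-0.0, 0.0, 0.04], [0, 0, -0.0], 0.4]]
```

Call:
send_rows(
  commands=[
    [[-0.0293,-0.005,0.0291],[0,0,0],0.4],
    [[-0.0293,-0.005,0.0291],[0,0,0],0.4],
    [[-0.0293,-0.005,0.0291],[0,0,0],0.4],
    [[-0.0157,-0.0079,0.0333],[0,0,0],0.4],
    [[-0.0157,-0.0079,0.0333],[0,0,0],0.4],
    [[-0.0157,-0.0079,0.0333],[0,0,0],0.4],
    [[-0.0157,-0.0079,0.0333],[0,0,0],0.4],
    [[-0.0157,-0.0079,0.0333],[0,0,0],0.4],
    [[-0.0157,-0.0079,0.0333],[0,0,0],0.4],
    [[0,0,0.04],[0,0,0],0.4],
    [[0,0,0.04],[0,0,0],0.4],
    [[0,0,0],[0,0,0],0.4],
  ],
)

```text
t: 5.2
eef_pos: [0.4663, -0.0447, 0.1331]
orientation: [-3.136, 0.007, 0.081]
contact_force: [-0.8, -0.6, 0.4]
grip_width: 0.0599
grip_force: 0.0
```

Run:
```python
from h import *
s=state();print(s["eef_pos"],s["orientation"])
a=cv2.resize(snapshot("side")[200:350,280:460,::-1],None,fx=4,fy=4,interpolation=cv2.INTER_CUBIC)
cv2.imwrite("pics/s1.png",a); print((px("side",s["eef_pos"])-[280,200])*4)
```

```text
[ 0.4663343  -0.04469703  0.1331294 ] [-3.13570408  0.00736131  0.08137801]
[233.20122314 105.34888621]
```

View pics/s1.png

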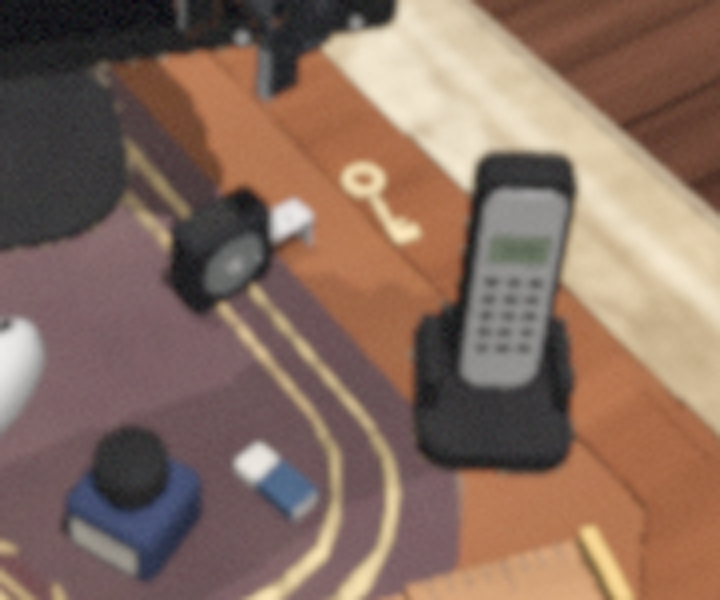

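Call:
send_rows(
  commands=[
    [[-0.0142,0.0042,0],[-0.005,0.007,0],0.4],
    [[0,0,0.03],[0,0,0],0.4],
    [[0,0,0.03],[0,0,0],0.4],
    [[0,0,0.03],[0,0,0],0.4],
    [[0,0,0.02],[0,0,0],0.4],
    [[0,0,0.005],[0,0,0],0.4],
    [[0,0,0.0],[0,0,0],0.4],
  ],
)

```text
t: 5.95
eef_pos: [0.4599, -0.0512, 0.0239]
orientation: [3.14, -0.01, 0.08]
contact_force: [0.4, -0.2, 0.5]
grip_width: 0.0596
grip_force: 0.0
```

Call:
send_rows(
  commands=[
    [[-0.0075,-0.0015,0.005],[0,-0.01,0],0.4],
    [[0,0,0.005],[0,0,0],0.4],
    [[0,0,0.0],[0,0,0],0.4],
  ],
)

```text
t: 6.25
eef_pos: [0.4513, -0.0503, 0.0127]
orientation: [3.141, 0.001, 0.08]
contact_force: [0.8, 0.1, 0.7]
grip_width: 0.0595
grip_force: 0.0
```

Call:
send_rows(
  commands=[
    [[0,0,0],[0,0,0],-0.1],
    [[0,0,0],[0,0,0],-0.4],
    [[0,0,0],[0,0,0],-0.6],
    [[0,0,0],[0,0,0],-0.8],
    [[0,0,0],[0,0,0],-1],
    [[0,0,0],[0,0,0],-1],
    [[0,0,0],[0,0,0],-1],
  ],
  grip_force=60,
)

```text
t: 6.95
eef_pos: [0.4517, -0.0505, 0.0131]
orientation: [3.14, 0.001, 0.08]
contact_force: [-1.2, -0.0, 6.1]
grip_width: 0.0288
grip_force: 59.0
```

Call:
send_rows(
  commands=[
    [[0,0,-0.01],[0,0,0],-1],
    [[0,0,-0.03],[0,0,0],-1],
    [[0,0,-0.04],[0,0,0],-1],
    [[0,0,-0.04],[0,0,0],-1],
    [[0,0,-0.04],[0,0,0],-1],
    [[0,0,-0.04],[0,0,0],-1],
    [[0,0,-0.04],[0,0,0],-1],
    [[0,0,0],[0,0,0],-1],
    [[0,0,0],[0,0,0],-1],
  ],
)

```text
t: 7.85
eef_pos: [0.4518, -0.0501, 0.253]
orientation: [3.14, 0.0, 0.08]
contact_force: [-0.1, 0.2, -5.2]
grip_width: 0.0284
grip_force: 60.3
```

Run:
```python
from h import *; from plan import *
s=state();p=s["eef_pos"];o=s["orientation"];print(p,o,s["joints"],s["grip_width"],s["contact_force"])
show(rows(p,float(o[2]),[(.4567,-.3162,.25,-.26,10)],-1))
```

```text
[ 0.45184576 -0.05006978  0.25299091] [3.14048136e+00 3.76962436e-04 7.97596523e-02] [-1.09437119e-01  2.14463616e-02 -2.78010745e-01  1.27150046e+00
 -1.16235800e-03  2.95239577e+00] 0.028408306538062433 [-0.12465122  0.15228401 -5.21666617]
[[[-0.0016, 0.0266, 0.0003], [0, 0, 0.034], -1], [[-0.0007, 0.0266, 0.0003], [0, 0, 0.034], -1], [[0.0002, 0.0266, 0.0003], [0, 0, 0.034], -1], [[0.0011, 0.0266, 0.0003], [0, 0, 0.034], -1], [[0.002, 0.0265, 0.0003], [0, 0, 0.034], -1], [[0.0029, 0.0265, 0.0003], [0, 0, 0.034], -1], [[0.0038, 0.0263, 0.0003], [0, 0, 0.034], -1], [[0.0047, 0.0262, 0.0003], [0, 0, 0.034], -1], [[0.0056, 0.026, 0.0003], [0, 0, 0.034], -1], [[0.0064, 0.0258, 0.0003], [0, 0, 0.034], -1]]
```

Call:
send_rows(
  commands=[
    [[-0.0016,0.0266,0],[0,0,0.034],-1],
    [[-0.0007,0.0266,0],[0,0,0.034],-1],
    [[0.0002,0.0266,0],[0,0,0.034],-1],
    [[0.0011,0.0266,0],[0,0,0.034],-1],
    [[0.002,0.0265,0],[0,0,0.034],-1],
    [[0.0029,0.0265,0],[0,0,0.034],-1],
    [[0.0038,0.0263,0],[0,0,0.034],-1],
    [[0.0047,0.0262,0],[0,0,0.034],-1],
    [[0.0056,0.026,0],[0,0,0.034],-1],
    [[0.0064,0.0258,0],[0,0,0.034],-1],
    [[0,0,0],[0,0,0],-1],
  ],
)

```text
t: 8.95
eef_pos: [0.4553, -0.3182, 0.2498]
orientation: [3.14, 0.005, -0.264]
contact_force: [-0.4, 0.2, -4.5]
grip_width: 0.0291
grip_force: 60.7
```

Call:
send_rows(
  commands=[
    [[0,0,0.03],[0,0,0],-1],
    [[0,0,0.03],[0,0,0],-1],
    [[0,0,0.03],[0,0,0],-1],
    [[0,0,0.03],[0,0,0],-1],
    [[0,0,0.03],[0,0,0],-1],
    [[0,0,0.02],[0,0,0],-1],
    [[0,0,0],[0,0,0],-1],
    [[0,0,0],[0,0,0],-1],
  ],
)

```text
t: 9.75
eef_pos: [0.4554, -0.3151, 0.0819]
orientation: [3.141, 0.004, -0.26]
contact_force: [0.1, -0.1, -3.8]
grip_width: 0.0286
grip_force: 60.7
```

Run:
```python
from h import *
s=state();print(s["eef_pos"],s["orientation"],s["contact_force"])
a=cv2.resize(snapshot("side")[270:400,330:460,::-1],None,fx=4.5,fy=4.5,interpolation=cv2.INTER_CUBIC)
b=cv2.resize(snapshot("top")[190:320,420:500,::-1],None,fx=4.5,fy=4.5,interpolation=cv2.INTER_CUBIC)
cv2.imwrite("pics/s2.png",np.hstack([a,b])[:600,:800])
```

```text
[ 0.45541899 -0.31512772  0.08192151] [ 3.1413242   0.00390171 -0.25970414] [ 0.07818162 -0.10826993 -3.77917504]
```

View pics/s2.png

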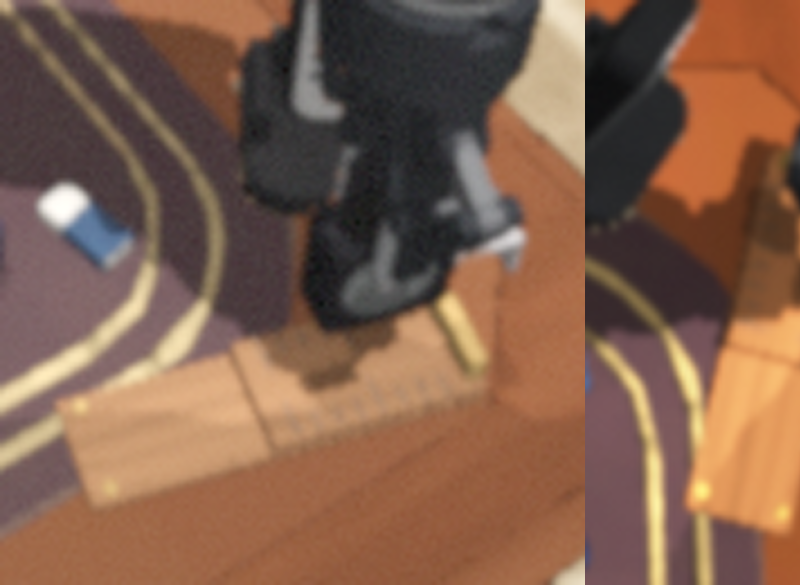

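Run:
```python
from h import *
s=state();p=np.array(s["eef_pos"]);y=s["orientation"][2]
d=np.array([np.cos(y),np.sin(y),0]);l=np.array([-d[1],d[0],0])
S=lambda u,v:(330+(u+.5)/4.5-.5,270+(v+.5)/4.5-.5)
E=np.array([.505,-.329,0]);a=-.26;ex=np.array([np.cos(a),np.sin(a),0]);ey=np.array([-ex[1],ex[0],0])
for nm,uv,z in[("outer near top",(524,236),.096),("hook bottom",(513,268),.072),("far top",(510,198),.096)]:
    q=at("side",*S(*uv),z); print(nm,q,"rel tcp",(q-p)@d,(q-p)@l,"rel edge",(q-E)@ex,(q-E)@ey)
print("tcp rel",(p-E)@ex,(p-E)@ey)
```

```text
outer near top [ 0.51574814 -0.33930283  0.096     ] rel tcp 0.06259204741833535 -0.00700663958022745 rel edge 0.01303555394869093 -0.00719341220894314
hook bottom [ 0.51554973 -0.33884174  0.072     ] rel tcp 0.06228178591958473 -0.006612045219080493 rel edge 0.012725274965742045 -0.0067988315958915635
far top [ 0.52396797 -0.32192013  0.096     ] rel tcp 0.06606768650758225 0.011904832455468008 rel edge 0.01651035506591985 0.0117182138139904
tcp rel -0.04955680387287243 -0.00018954609345189996
```

Call:
send_rows(
  commands=[
    [[0.003,0,0.01],[0,0.004,0],-1],
    [[0,0,0.02],[0,0,0],-1],
    [[0,0,0.015],[0,0,0],-1],
    [[0,0,0.005],[0,0,0],-1],
    [[0,0,0],[0,0,0],-1],
    [[0,0,0],[0,0,0],-1],
  ],
)

```text
t: 10.45
eef_pos: [0.4601, -0.3176, 0.0335]
orientation: [3.14, -0.004, -0.26]
contact_force: [0.8, 0.3, -3.9]
grip_width: 0.0285
grip_force: 60.7
```

Call:
send_rows(
  commands=[
    [[0,0,0.0025],[0,-0.003,0],-1],
    [[-0.01,0,0],[0,0,0],-1],
    [[-0.01,0,0],[0,0,0],-1],
    [[-0.01,0,0],[0,0,0],-1],
    [[-0.01,0,0],[0,0,0],-1],
    [[-0.01,0,0],[0,0,0],-1],
    [[0,0,0],[0,0,0],-1],
  ],
)

```text
t: 11.15
eef_pos: [0.4096, -0.3039, 0.0305]
orientation: [3.14, 0.001, -0.261]
contact_force: [1.7, -0.6, -3.5]
grip_width: 0.0285
grip_force: 60.8
```

Run:
```python
from h import *
s=state();p=s["eef_pos"];print(p,s["orientation"],s["contact_force"])
E=np.array([.505,-.329,0]);a=-.26;print((p-E)@[np.cos(a),np.sin(a),0],(p-E)@[-np.sin(a),np.cos(a),0])
a=cv2.resize(snapshot("side")[270:400,330:460,::-1],None,fx=4.5,fy=4.5,interpolation=cv2.INTER_CUBIC)
cv2.imwrite("pics/s3.png",a)
```

```text
[ 0.40964727 -0.30386162  0.03048346] [ 3.14030889e+00  6.86150551e-04 -2.60998919e-01] [ 1.65747483 -0.55541863 -3.5482707 ]
-0.09861050964613664 -0.00021985420764731103
```

View pics/s3.png

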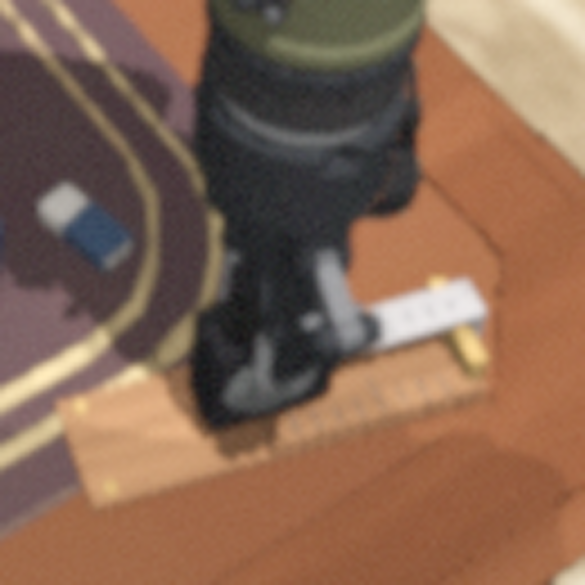

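Call:
send_rows(
  commands=[
    [[-0.01,0,0],[0,0,0],-1],
    [[-0.01,0,0],[0,0,0],-1],
    [[-0.01,0,0],[0,0,0],-1],
    [[-0.007,0,0],[0,0,0],-1],
    [[0,0,0],[0,0,0],-1],
    [[0,0,0.005],[0,0,0],-1],
    [[0,0,0.003],[0,0,0],-1],
    [[0,0,0.002],[0,0,0],-1],
    [[0,0,0],[0,0,0],-1],
  ],
)

```text
t: 12.1
eef_pos: [0.3754, -0.2945, 0.0198]
orientation: [3.141, 0.001, -0.26]
contact_force: [2.5, -1.1, -3.5]
grip_width: 0.0285
grip_force: 60.8
```

Call:
send_rows(
  commands=[
    [[0,0,0.001],[0,0,0],-1],
    [[0,0,0.0005],[0,0,0],-1],
    [[0,0,0],[0,0,0],-1],
  ],
)

```text
t: 12.4
eef_pos: [0.3759, -0.2948, 0.0192]
orientation: [3.14, -0.001, -0.26]
contact_force: [2.9, -0.2, 1.5]
grip_width: 0.0287
grip_force: 61.2
```

Call:
send_rows(
  commands=[
    [[0,0,0],[0,0,0],-0.25],
    [[0,0,0],[0,0,0],-0.2],
    [[0,0,0],[0,0,0],-0.1],
    [[0,0,0],[0,0,0],0.1],
    [[0,0,0],[0,0,0],0.3],
    [[0,0,0],[0,0,0],0.4],
    [[0,0,0],[0,0,0],0.4],
  ],
  grip_force=20,
)

```text
t: 13.1
eef_pos: [0.3754, -0.2948, 0.0188]
orientation: [3.14, 0.0, -0.26]
contact_force: [-0.4, -0.3, 0.6]
grip_width: 0.0599
grip_force: 0.0
```

Call:
send_rows(
  commands=[
    [[0,0,-0.015],[0,0,0],0.4],
    [[0,0,-0.02],[0,0,0],0.4],
    [[0,0,-0.03],[0,0,0],0.4],
    [[0,0,-0.04],[0,0,0],0.4],
    [[0,0,-0.04],[0,0,0],0.4],
    [[0,0,-0.04],[0,0,0],0.4],
    [[-0.01,0,-0.04],[0,0,0],0.4],
    [[0,0,0],[0,0,0],0.4],
    [[0,0,0],[0,0,0],0.4],
  ],
)

```text
t: 14.0
eef_pos: [0.3664, -0.2924, 0.2447]
orientation: [3.139, -0.002, -0.26]
contact_force: [-0.4, 0.7, -0.1]
grip_width: 0.0597
grip_force: 0.0
```

Run:
```python
from h import *
s=state();print(s["eef_pos"],s["contact_force"],s["grip_width"])
a=cv2.resize(snapshot("side")[270:400,330:460,::-1],None,fx=4.5,fy=4.5,interpolation=cv2.INTER_CUBIC)
b=cv2.resize(snapshot("top")[200:330,440:488,::-1],None,fx=4.5,fy=4.5,interpolation=cv2.INTER_CUBIC)
cv2.imwrite("pics/s4.png",np.hstack([a,b]))
```

```text
[ 0.3663668  -0.29240761  0.2447342 ] [-0.42007817  0.73538081 -0.1205984 ] 0.05965884195608604
```

View pics/s4.png

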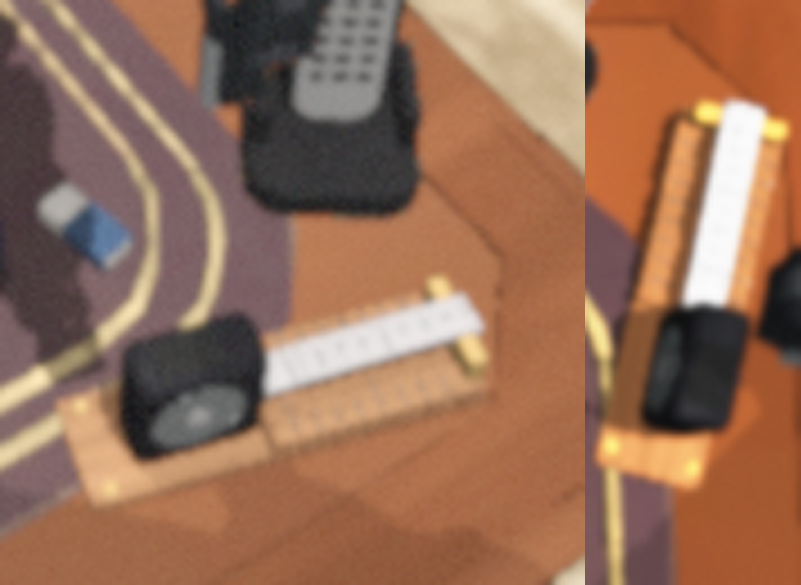

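The pictures show the case seated against the step (side crop, about (265,430)). The tape is straight along the board, with its hook over the brass stop at about (480,310) in the side crop and (743,105) in the top crop. The gripper is clear.

```bash
python3 -c "
from workcell import *
print(job_done())"
```

```text
the job is handed in; nothing more can be done
None
```

The tape measure is hooked on the brass stop and its case stands upright on the seat against the step, with the tape drawn out straight and the gripper clear; I handed the job in at about 14 s and no verdict came back.

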